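# Set the tall optical cell in the photometer's light path

## Robot

A 7-joint arm with a two-finger parallel gripper is mounted at the origin on the work surface. World frame = base frame: x ahead of the robot, y to its left, z up, the work surface at z = 0. Lengths are in m, angles in rad, forces in N, time in s.
With the tool pointing down it reaches from about 0.35 to 0.9 m from the base axis. Payload 7.2 kg.
Tool frame: the origin (TCP) lies at the very end of the fingers, on their centre line; the grasp point (between the pads) lies behind it (grasp_offset is the z of the grasp point in the tool frame, in m); z points along the fingers, y is the line along which they close (so a half turn about z gives the same grasp; the last joint's range is limited). The gripper opens to 88 mm and grips with 3 to 60 N. Pads are 20 mm wide; open, the fingers measure 115 mm over their backs; the gripper's body (75 mm by 178 mm) begins 61 mm behind the grasp point.
Start: joints at [-1.408, 0.411, -0.013, 1.596, 0.006, 1.134, -0.082], TCP at [0.143, 0.608, 0.186] pointing down, gripper open.
Joint ranges: [-2.95, 2.95], [-0.29, 1.99], [-1.47, 1.44], [0.14, 2.54], [-1.03, 4.17], [0.13, 1.85], [-2.86, 2.86]. Speed limits (rad/s): [2.39, 2.39, 3.01, 3.01, 3.14, 3.14, 3.14].

## Interface

Orientations are given as a unit quaternion [w, x, y, z].
In Python, from bench import * gives the robot as it stands.
- The arm moves only by the tool carry_out, never from a script. Its argument "steps" is a list of rows, each a list of 3 entries, a list of its own where there are three numbers: the shift along the tool's x, y, z in m, then the turn about the tool's z in rad, then the opening in per cent of the stroke, from 0 (shut) to 100 (fully open). A call has exactly 5 rows; each row shifts and turns the commanded pose from where the row before left it, along the tool's axes as they then stand; what a row does not reach is not made up. A row lasts 1/12 s, in which the tool goes at most 41.7 mm and 7.16 degrees, less where a joint would pass 70% of its speed; a pose out of reach is approached as far as the arm can. A call is refused whole if a number of a shift passes 0.0417 or a number of a turn 0.125, either way. A call with a gripper value outside its range is refused whole. The fingers move at their own pace and stop on an object; "grip_force" is the grip in N (left out, the last holds). Time passes only in rows, so rows that do not move let the fingers close, or fill a call up. It gives the time, the measured TCP pose, the force, the opening and the grip force at its end, in the units of the state.
- sense(): the state, without advancing time (a new reading comes with each control period).
- camera(name): name is "side" or "top"; returns the picture (480x640x3 uint8, red, green, blue); there is no depth.
- camera_info(name): a dict with "fx", "fy", "cx", "cy" (pixels), "D" ([k1, k2, p1, p2, k3] as OpenCV has them; the pictures are not rectified), "eye" and "orientation" of the camera in the world. Camera axes: x right, y down, z forward; pixel columns grow to the right and rows downward; lengths in m; the calibration is good to about 2 mm. A picture is of the moment at which its call begins. camera_info takes no time and is no camera call.
- job_done(): hands the job in; it is judged then, once.
Trained networks look in the newest picture that a camera, given by its name, has taken for a name from the list of things; names that differ only in an ending like _2 or _b are one class to them, and where a whole thing is asked for, a point or a joint stands for the part that bears it (a point fixed in the world has none). Each returns a list of dicts, best first, with "score" (0 to 1); they miss things now and then, are a little off and sometimes report something else, mostly with a low value. They report only what shows in the picture. A call takes as long as a camera call.
- recognise(camera, label): "uv" ([column, row] in pixels, amid what is visible of it).
The state is a dict: "t": time; "joints": joint angles; "dq": joint speeds; "effort": joint torques, N m; "position": TCP position; "tool_rot": TCP orientation; "wrist_force": force on the tool from outside, world axes, zero at the start; "moment": the same for the moment, N m; "gripper_width": finger opening in m; "finger_force": force on a finger pad.
Only numpy, scipy, OpenCV 4.12 (cv2) and the standard library are available. Lean on these libraries where they do the work, as an engineer would, in place of code of your own. Each camera call takes 0.05 s, during which the arm holds its last target. There are 200 camera calls.

## Task

Put the tall windowed cell on the photometer: stand it upright in the middle of the square stage between lamp and sensor, with its two clear windows facing the lamp and the sensor so that the light passes straight through. Set it down rather than dropping it, let go, and leave the solid black block and the short cell standing where they are.

Things in the scene. Friction and masses are not known exactly. Their poses are not given: they have to be found in the camera images.
- cell: Tall windowed cell, loose: open-topped square box 44 x 44 mm, 70 mm tall, about 0.16 kg. Sides at +y and -y: thick black cheeks (8 mm, full height; from above two parallel black bars); hold it by these, 44 mm over both. Sides at +x and -x: clear glass windows; white floor. Light goes through along its x axis, either way round. Origin: centre of underside, z up.
- stage (a point): Centre of the top of the photometer's stage (flat aluminium square, 70 mm, dark outline), 18 mm above the bench; z up, x along the light from lamp (round, silver) to sensor (black box), whose inner faces are 74 mm from the centre and tops 87 mm above the bench. Free at +y and -y for fingers. Fixed grey base plate 280 mm (x) by 110 mm (y), 12 mm thick.
- block: Bystander: a solid black block without windows, 44 x 44 x 70 mm, closed black top, standing loose on the bench. Origin: centre of the underside. Leave it alone.
- short_cell: Bystander: a cell of the same 44 x 44 mm outline but only 30 mm tall, too low for the light path, standing loose on the bench. Origin: centre of the underside. Leave it alone.

How it is judged:
At the end, for the whole second after the job is handed in: The tall cell stands upright (within 5 degrees) and at rest on the stage, its centre within 12 mm of the stage's centre, the axis through its two clear windows within 10 degrees of the light path (either way round); the solid block and the short cell are within 25 mm of where they started (horizontal distance between cell and stage below 0.012 m and z of cell in the frame of stage between -0.004 and 0.004 m and angle between the x axis of cell and the x axis of stage, either way round below 0.18 rad and angle between cell's own z axis and vertical below 0.09 rad and linear speed of cell below 0.02 m/s and distance of each of block, short_cell from where it was at the start of the episode below 0.025 m); the robot touches nothing.
It fails at once if the tall cell is dropped (it falls free of the fingers faster than 0.5 m/s, a fall of more than about 12 mm) (linear speed of cell above 0.5 m/s and contact force between the fingers and cell below 0.05 N).
It fails at once if the solid block or the short cell is moved by more than 25 mm (distance of any of block, short_cell from where it was at the start of the episode above 0.025 m).
It also fails if it takes over 37 s, if anything falls off the work surface, if the arm or the gripper's body presses on something with over 40 N, if the wrist force passes 120 N, or if a joint passes its speed limit or range.

## Working session

There is one attempt and no reset: what is moved stays moved. The work goes in short steps, Python scripts to look and compute and a tool call to move; the robot and the scene stay as the last step left them, time stands still between calls to the robot, and variables do not carry over. Pictures are saved under pics/ and viewed, at most 10 in all, crops included, and the job is handed in when it is done.

Besides the shell and the picture viewer there is one more tool, called after "Emit:" in YAML: its name, and indented under it one key for each argument. carry_out: Moves the arm, as the interface text tells. Its arguments: {"type":"object","properties":{"steps":{"type":"array","items":{"type":"array"}},"grip_force":{"type":"number"}},"required":["steps"]}

```bash
mkdir -p pics
cat > h.py <<'E'
from bench import *
import numpy as np, cv2
from scipy.spatial.transform import Rotation as R
def rot(q): return R.from_quat([q[1],q[2],q[3],q[0]]).as_matrix()
def K(i): return np.array([[i['fx'],0,i['cx']],[0,i['fy'],i['cy']],[0,0,1.]])
def p2w(name,uv,z):
    i=camera_info(name); n=cv2.undistortPoints(np.array(uv,float).reshape(-1,1,2),K(i),np.array(i['D'],float)).reshape(-1,2)
    d=np.c_[n,np.ones(len(n))]@rot(i['orientation']).T; e=np.array(i['eye'])
    return e+d*((z-e[2])/d[:,2])[:,None]
def w2p(name,P):
    i=camera_info(name); M=rot(i['orientation']).T
    return cv2.projectPoints(np.array(P,float).reshape(-1,1,3),cv2.Rodrigues(M)[0],-M@np.array(i['eye']),K(i),np.array(i['D'],float))[0].reshape(-1,2)
E
python3 - <<'E'
from h import *
for c in ('top','side'):
    im=camera(c); cv2.imwrite(f'pics/{c}0.png',im[:,:,::-1])
    print(camera_info(c))
    for l in ('cell','stage','block','short_cell'):
        try: print(c,l,[(np.round(d['uv']),round(d['score'],2),p2w(c,d['uv'],{'cell':.07,'stage':.018,'block':.07,'short_cell':.03}[l])[0].round(3)) for d in recognise(c,l)])
        except Exception as e: print(c,l,e)
s=sense();print(s['t'],s['position'],rot(s['tool_rot']).round(3)); print({k:v for k,v in globals().items() if 'grasp' in k})
E
```

```text
{'fx': 563.2061657005697, 'fy': 563.2061657005697, 'cx': 317.56941141899165, 'cy': 244.42816603172685, 'D': array([-0.0626393,  0.       ,  0.       ,  0.       ,  0.       ]), 'eye': array([0.37308545, 0.09759845, 0.94832062]), 'orientation': array([-0.06135216,  0.71420488, -0.69479051,  0.05842479])}
top cell [(array([259., 284.]), 0.84, array([0.459, 0.194, 0.07 ]))]
top stage [(array([473., 214.]), 0.98, array([ 0.592, -0.16 ,  0.018]))]
top block [(array([173., 238.]), 0.88, array([0.527, 0.334, 0.07 ]))]
top short_cell [(array([260., 196.]), 0.79, array([0.61 , 0.203, 0.03 ]))]
{'fx': 575.6391512057696, 'fy': 575.6391512057696, 'cx': 315.72887803650116, 'cy': 236.90778787986594, 'D': array([-0.10217091,  0.        ,  0.        ,  0.        ,  0.        ]), 'eye': array([ 0.34099594, -0.65054166,  0.52918726]), 'orientation': array([-0.47340043,  0.86949478, -0.12499359,  0.06517252])}
side cell [(array([242., 208.]), 0.88, array([0.448, 0.146, 0.07 ]))]
side stage [(array([394., 352.]), 0.85, array([ 0.579, -0.174,  0.018]))]
side block [(array([267., 166.]), 0.92, array([0.518, 0.287, 0.07 ]))]
side short_cell [(array([332., 206.]), 0.86, array([0.609, 0.176, 0.03 ]))]
0.5 [0.14297839 0.60841081 0.18644199] [[-0.973  0.229 -0.   ]
 [ 0.229  0.973 -0.   ]
 [ 0.    -0.    -1.   ]]
{'grasp_offset': -0.0187}
```

View pics/top0.png

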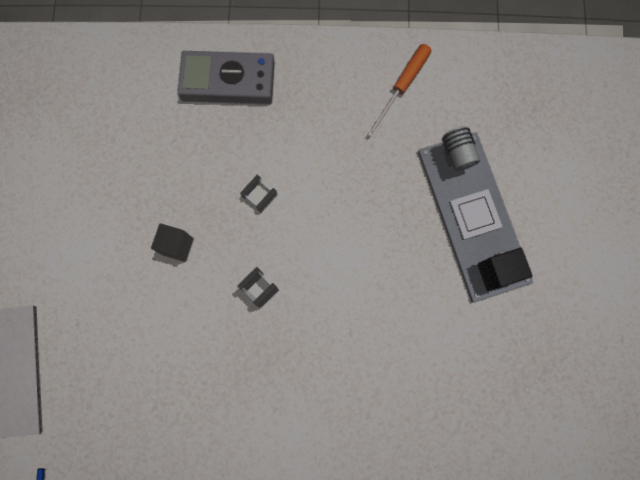

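View pics/side0.png

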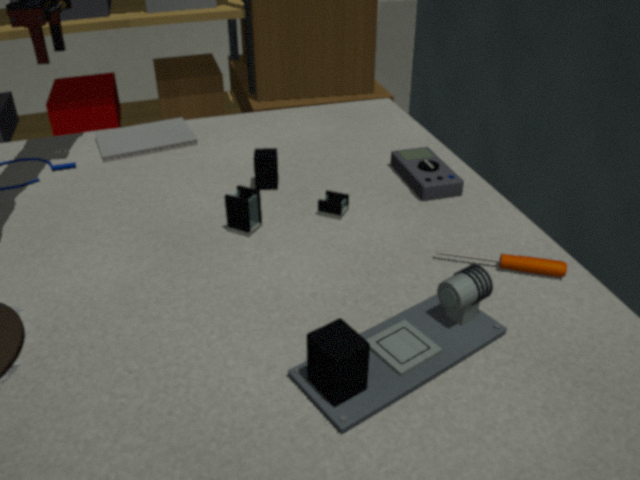

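The top view shows the tall cell at (258,288), the short cell at (259,194), the block at (173,243) and the stage at (475,214), with the lamp above it and the sensor below. The side view agrees. Next I'll zoom in for the yaw angles.

Run:
```python
import cv2,numpy as np
im=cv2.imread('pics/top0.png')
a=cv2.resize(im[255:320,225:290],(600,600),interpolation=cv2.INTER_CUBIC)[:, :400*600//400]
a=cv2.resize(im[260:315,230:285],(400,400),interpolation=cv2.INTER_CUBIC)
b=cv2.resize(im[120:310,400:545],(400,524),interpolation=cv2.INTER_CUBIC)
c=np.zeros((524,800,3),np.uint8);c[:400,:400]=cv2.convertScaleAbs(a,alpha=1.5,beta=20);c[:,400:]=b
cv2.imwrite('pics/z0.png',c)
```

```text
(no output)
```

View pics/z0.png

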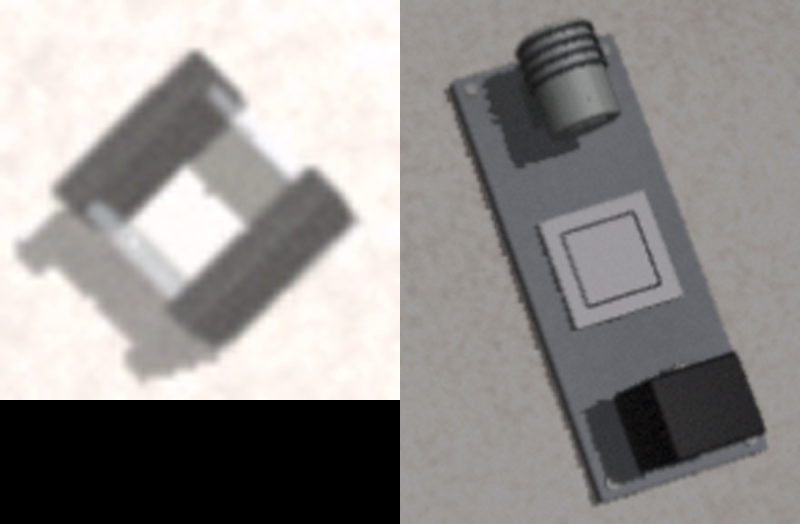

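```bash
cat > fit.py <<'E'
from h import *
from scipy.optimize import minimize
def cheeks(x,y,a,z0=0,name='top',S=8,o=(0,0),shape=(640,640)):
    m=np.zeros(shape,np.uint8); c,s=np.cos(a),np.sin(a)
    for yy in ((.014,.022),(-.022,-.014)):
        P=[[x+c*u-s*v,y+s*u+c*v,z0+z] for u in(-.022,.022) for v in yy for z in(0,.07)]
        q=(w2p(name,P)-o)*S
        cv2.fillConvexPoly(m,cv2.convexHull(q.astype(np.float32)).astype(np.int32),255)
    return m
def fitcell(im,x,y,a,z0=0,name='top',thr=95):
    S=8; o=np.round(w2p(name,[[x,y,z0+.035]])[0]-40)
    g=cv2.cvtColor(im,cv2.COLOR_RGB2GRAY)[int(o[1]):int(o[1])+80,int(o[0]):int(o[0])+80]
    d=(cv2.resize(g,(640,640),interpolation=cv2.INTER_CUBIC)<thr)
    def cost(p):
        m=cv2.GaussianBlur(cheeks(*p[:2],p[2],z0,name,S,o+.0),(9,9),0)/255.; return np.abs(m-d).sum()/d.sum()
    best=None
    for da in (-.15,0,.15):
        r=minimize(cost,[x,y,a+da],method='Nelder-Mead',options=dict(initial_simplex=np.array([x,y,a+da])+np.array([[0,0,0],[.006,0,0],[0,.006,0],[0,0,.15]]),xatol=1e-5,fatol=1e-4))
        if best is None or r.fun<best.fun: best=r
    return best.x,best.fun
E
python3 - <<'E'
from fit import *
im=cv2.imread('pics/top0.png')[:,:,::-1]
g=cv2.cvtColor(im,cv2.COLOR_RGB2GRAY)
f=lambda q,s,o:np.array(q)/s+o
# rough axis from picture: cheek runs (55,190)->(195,50)
q=p2w('top',f([[55,190],[195,50]],400/55,[230,260]),.07); a0=np.arctan2(*(q[1]-q[0])[[1,0]]); print('rough yaw',a0)
print('cell top',fitcell(im,.459,.194,a0))
sd=cv2.imread('pics/side0.png')[:,:,::-1]
print('cell side',fitcell(sd,.459,.194,a0,name='side',thr=50))
c=f(np.array([[540,227],[642,192],[682,294],[578,328]])-[400,0],400/145,[400,120]).astype(np.float32)
c=cv2.cornerSubPix(g,c.reshape(-1,1,2),(3,3),(-1,-1),(3,30,.01)).reshape(-1,2)
w=p2w('top',c,.018); print(c,w.round(4),w.mean(0),np.linalg.norm(w-np.roll(w,1,0),axis=1))
for i,j in((0,3),(1,2),(0,1),(3,2)): print(np.degrees(np.arctan2(*(w[j]-w[i])[[1,0]])))
e=p2w('top',f(np.array([[455,92],[600,497],[615,40],[765,440]])-[400,0],400/145,[400,120]),.012);print('plate',[np.degrees(np.arctan2(*(e[j]-e[i])[[1,0]])) for i,j in((0,1),(2,3))])
cs=np.array([[375,344],[405,321],[441,347],[401,373]],np.float32)
gs=cv2.cvtColor(sd,cv2.COLOR_RGB2GRAY); cs=cv2.cornerSubPix(gs,cs.reshape(-1,1,2),(4,4),(-1,-1),(3,30,.01)).reshape(-1,2)
ws=p2w('side',cs,.018);print('side stage',cs,ws.round(4),ws.mean(0))
E
```

```text
rough yaw -0.7456031845738298
cell top (array([ 0.454209  ,  0.19783554, -0.77002547]), np.float64(0.3700791435496284))
cell side (array([ 0.45910182,  0.20966075, -0.61466058]), np.float64(0.3922866167545483))
[[449.9823  201.329  ]
 [487.66452 188.58148]
 [502.14978 226.20786]
 [463.591   238.56131]] [[ 0.613  -0.1198  0.018 ]
 [ 0.6375 -0.1852  0.018 ]
 [ 0.5722 -0.2084  0.018 ]
 [ 0.5491 -0.142   0.018 ]] [ 0.59294471 -0.16385948  0.018     ] [0.06765169 0.06985514 0.06919611 0.07026057]
-160.82236400322256
-160.47128130825652
-69.4998404896905
-70.76596669524712
plate [np.float64(-161.00143053890002), np.float64(-161.13143368647533)]
side stage [[375.      344.     ]
 [404.5545  319.06793]
 [441.57108 348.76505]
 [400.37396 372.79865]] [[ 0.5613 -0.1539  0.018 ]
 [ 0.6166 -0.1204  0.018 ]
 [ 0.6387 -0.1867  0.018 ]
 [ 0.5726 -0.2095  0.018 ]] [ 0.59729235 -0.16763949  0.018     ]
```

Run:
```python
from fit import *
im=cv2.imread('pics/top0.png')[:,:,::-1]; sd=cv2.imread('pics/side0.png')[:,:,::-1]
for t in(65,75,85): print('top',t,fitcell(im,.457,.195,-.75,thr=t))
for t in(25,35,60): print('side',t,fitcell(sd,.457,.195,-.75,name='side',thr=t))
x,y,a=fitcell(im,.457,.195,-.75,thr=75)[0]
o=np.round(w2p('top',[[x,y,.035]])[0]-40)
c=cv2.resize(im[int(o[1]):int(o[1])+80,int(o[0]):int(o[0])+80],(640,640),interpolation=cv2.INTER_CUBIC)[120:520,120:520].copy()
m=cheeks(x,y,a,o=o)[120:520,120:520]
cs,_=cv2.findContours(m,0,2);cv2.drawContours(c,cs,-1,(255,0,0),1)
x,y,a=fitcell(sd,.457,.195,-.75,name='side',thr=35)[0]
o=np.round(w2p('side',[[x,y,.035]])[0]-40)
d=cv2.resize(sd[int(o[1]):int(o[1])+80,int(o[0]):int(o[0])+80],(640,640),interpolation=cv2.INTER_CUBIC)[120:520,120:520].copy()
cs,_=cv2.findContours(cheeks(x,y,a,name='side',o=o)[120:520,120:520],0,2);cv2.drawContours(d,cs,-1,(255,0,0),1)
cv2.imwrite('pics/z1.png',np.hstack([c,d])[:,:,::-1])
```

```text
top 65 (array([ 0.45505639,  0.19669596, -0.78888281]), np.float64(0.36621409293860613))
top 75 (array([ 0.45440934,  0.19754765, -0.76284803]), np.float64(0.2404146546969694))Traceback (most recent call last):
  File "<stdin>", line 3, in <module>
  File "fit.py", line 18, in fitcell
    r=minimize(cost,[x,y,a+da],method='Nelder-Mead',options=dict(initial_simplex=np.array([x,y,a+da])+np.array([[0,0,0],[.006,0,0],[0,.006,0],[0,0,.15]]),xatol=1e-5,fatol=1e-4))
    res = _minimize_neldermead(fun, x0, args, callback, bounds=bounds,
                               **options)
    fsim[j] = func(sim[j])
              ~~~~^^^^^^^^
    fx = function(np.copy(x), *(wrapper_args + args))
  File "fit.py", line 15, in cost
    m=cv2.GaussianBlur(cheeks(*p[:2],p[2],z0,name,S,o+.0),(9,9),0)/255.; return np.abs(m-d).sum()/d.sum()
                       ~~~~~~^^^^^^^^^^^^^^^^^^^^^^^^^^^^
  File "fit.py", line 7, in cheeks
    q=(w2p(name,P)-o)*S
       ~~~^^^^^^^^
  File "h.py", line 11, in w2p
    i=camera_info(name); M=rot(i['orientation']).T
ValueError: time passes only in moves, steps and waits
```

```bash
sed -i 's/^def rot/import functools\ncamera_info=functools.cache(camera_info)\ndef rot/' h.py
python3 - <<'E'
from fit import *
im=cv2.imread('pics/top0.png')[:,:,::-1]; sd=cv2.imread('pics/side0.png')[:,:,::-1]
for t in(75,85): print('top',t,fitcell(im,.457,.195,-.75,thr=t))
for t in(25,35,60): print('side',t,fitcell(sd,.457,.195,-.75,name='side',thr=t))
def ov(im,n,x,y,a):
    o=np.round(w2p(n,[[x,y,.035]])[0]-40)
    c=cv2.resize(im[int(o[1]):int(o[1])+80,int(o[0]):int(o[0])+80],(640,640),interpolation=cv2.INTER_CUBIC)[120:520,120:520].copy()
    cs,_=cv2.findContours(cheeks(x,y,a,name=n,o=o)[120:520,120:520],0,2);cv2.drawContours(c,cs,-1,(255,0,0),1); return c
p=fitcell(im,.457,.195,-.75,thr=75)[0]
cv2.imwrite('pics/z1.png',np.hstack([ov(im,'top',*p),ov(sd,'side',*p)])[:,:,::-1])
E
```

```text
top 75 (array([ 0.45440934,  0.19754765, -0.76284803]), np.float64(0.2404146546969694))
top 85 (array([ 0.45425957,  0.19739411, -0.76573339]), np.float64(0.16640583312390914))
side 25 (array([ 0.45913437,  0.21012063, -0.46869211]), np.float64(0.7494588777517137))
side 35 (array([ 0.4593274 ,  0.21122564, -0.53257155]), np.float64(0.6394771754997954))
side 60 (array([ 0.45888798,  0.20800997, -0.66374495]), np.float64(0.34999183919180443))
```

View pics/z1.png

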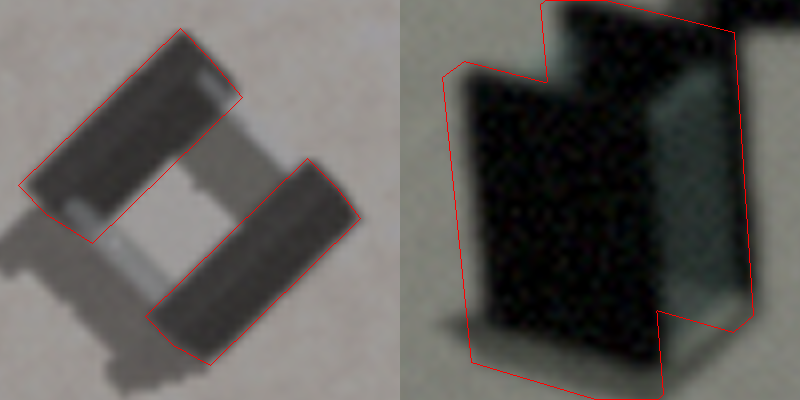

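Emit:
carry_out:
  steps:
    - [[-0.0265, -0.0219, 0], 0, 100]
    - [[-0.0265, -0.0219, 0], 0, 100]
    - [[-0.0265, -0.0219, 0], 0, 100]
    - [[-0.0265, -0.0219, 0], 0, 100]
    - [[-0.0265, -0.0219, 0], 0, 100]

```text
t: 0.92
position: [0.2477, 0.4702, 0.1866]
tool_rot: [0.0, 0.115, 0.993, 0.0]
wrist_force: [0.0, 0.9, -0.5]
gripper_width: 0.0876
finger_force: 0.0
```

The overlay fits the cell in the top view. In the side view it is a few mm off, which is within calibration. The cell is at about (0.455, 0.198) with yaw -0.765.

Emit:
carry_out:
  steps:
    - [[-0.0265, -0.0219, 0], 0, 100]
    - [[-0.0265, -0.0219, 0], 0, 100]
    - [[-0.0265, -0.0219, 0], 0, 100]
    - [[-0.0265, -0.0219, 0], 0, 100]
    - [[-0.0265, -0.0219, 0], 0, 100]

```text
t: 1.33
position: [0.3517, 0.3332, 0.1867]
tool_rot: [0.0, 0.115, 0.993, 0.0]
wrist_force: [0.8, 0.6, 0.4]
gripper_width: 0.088
finger_force: 0.0
```

Emit:
carry_out:
  steps:
    - [[-0.0265, -0.0219, 0], 0, 100]
    - [[-0.0265, -0.0219, 0], 0, 100]
    - [[-0.0265, -0.0219, 0], 0, 100]
    - [[-0.0265, -0.0219, 0], 0, 100]
    - [[-0.0265, -0.0219, 0], 0, 100]

```text
t: 1.75
position: [0.4557, 0.1963, 0.1868]
tool_rot: [0.0, 0.115, 0.993, 0.0]
wrist_force: [0.8, -0.0, 0.4]
gripper_width: 0.0879
finger_force: 0.0
```

Emit:
carry_out:
  steps:
    - [[0, 0, 0.01], 0.106, 100]
    - [[0, 0, 0.015], 0.106, 100]
    - [[0, 0, 0.015], 0.107, 100]
    - [[0, 0, 0.01], 0.107, 100]
    - [[0, 0, 0.01], 0.107, 100]

```text
t: 2.17
position: [0.4548, 0.1975, 0.1259]
tool_rot: [-0.0, 0.375, 0.927, -0.0]
wrist_force: [-0.1, -0.0, -0.2]
gripper_width: 0.0875
finger_force: 0.0
```

Emit:
carry_out:
  steps:
    - [[0, 0, 0], 0, 100]
    - [[0, 0, 0], 0, 100]
    - [[0, 0, 0], 0, 100]
    - [[0, 0, 0], 0, 100]
    - [[0, 0, 0], 0, 100]

```text
t: 2.58
position: [0.4552, 0.1979, 0.1271]
tool_rot: [0.0, 0.372, 0.928, 0.001]
wrist_force: [-0.4, 0.5, 0.6]
gripper_width: 0.0877
finger_force: 0.0
```

```bash
cat > st.py <<'E'
from h import *
import sys
s=sense();M=rot(s['tool_rot']);p=np.array(s['position'])
print('t',s['t'],'pos',p.round(4),'yaw y',np.degrees(np.arctan2(M[1,1],M[0,1])),'tilt',M[:,2].round(4),'j',np.round(s['joints'],2),'w',s['gripper_width'])
if len(sys.argv)>3:
    x,y,a=map(float,sys.argv[1:4]) # target xy, yaw of tool y deg
    print('toolshift',M.T@np.array([x-p[0],y-p[1],0]),'turn',-np.radians((a-np.degrees(np.arctan2(M[1,1],M[0,1]))+180)%360-180) )
E
python3 st.py .455 .198 46.2
python3 - <<'E'
from h import *
im=camera('side'); cv2.imwrite('pics/side1.png',im[:,:,::-1])
E
```

```text
t 2.5833 pos [0.4552 0.1979 0.1271] yaw y 46.33077261061448 tilt [ 1.e-03  8.e-04 -1.e+00] j [-0.79  0.26  0.33  1.99 -0.11  0.91  0.41] w 0.087683653683594
toolshift [ 2.05186674e-04 -9.10572387e-05 -1.49661647e-07] turn 0.0022824126266512575
```

View pics/side1.png

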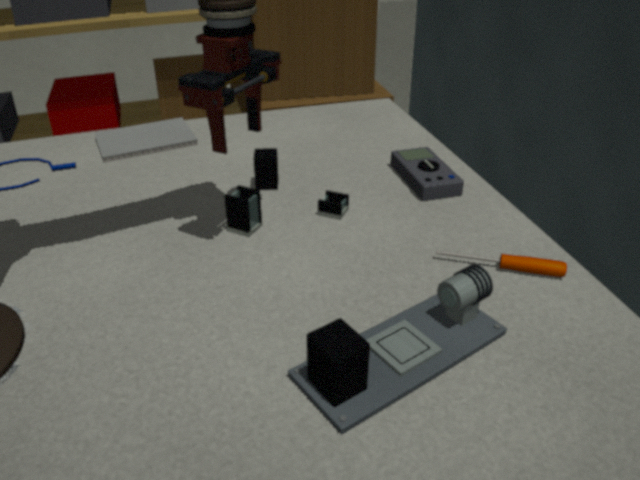

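The side view shows the open fingers at (218,150) and (254,130), straddling the cell at (242,208). Going down now.

Emit:
carry_out:
  steps:
    - [[0, 0, 0.015], 0, 100]
    - [[0, 0, 0.015], 0, 100]
    - [[0, 0, 0.015], 0, 100]
    - [[0, 0, 0.01], 0, 100]
    - [[0, 0, 0.01], 0, 100]

```text
t: 3.05
position: [0.4549, 0.1978, 0.061]
tool_rot: [0.0, 0.372, 0.928, 0.0]
wrist_force: [-0.1, -1.2, -0.6]
gripper_width: 0.0878
finger_force: 0.0
```

Emit:
carry_out:
  steps:
    - [[0, 0, 0.015], 0, 100]
    - [[0, 0, 0.01], 0, 100]
    - [[0, 0, 0.005], 0, 100]
    - [[0, 0, 0], 0, 100]
    - [[0, 0, 0], 0, 100]

```text
t: 3.47
position: [0.4549, 0.1977, 0.0316]
tool_rot: [-0.0, 0.373, 0.928, -0.0]
wrist_force: [-0.2, 1.1, 0.7]
gripper_width: 0.0875
finger_force: 0.0
```

Emit:
carry_out:
  steps:
    - [[0, 0, 0], 0, 60]
    - [[0, 0, 0], 0, 55]
    - [[0, 0, 0], 0, 45]
    - [[0, 0, 0], 0, 40]
    - [[0, 0, 0], 0, 30]
  grip_force: 12

```text
t: 3.88
position: [0.4549, 0.1978, 0.0317]
tool_rot: [0.0, 0.373, 0.928, 0.0]
wrist_force: [-0.7, 0.2, -0.9]
gripper_width: 0.0581
finger_force: 0.0
```

Emit:
carry_out:
  steps:
    - [[0, 0, 0], 0, 20]
    - [[0, 0, 0], 0, 20]
    - [[0, 0, 0], 0, 20]
    - [[0, 0, 0], 0, 20]
    - [[0, 0, 0], 0, 20]

```text
t: 4.3
position: [0.4549, 0.1978, 0.0315]
tool_rot: [0.0, 0.373, 0.928, 0.0]
wrist_force: [0.5, -0.7, 0.2]
gripper_width: 0.0436
finger_force: 12.0
```

```bash
python3 st.py .455 .198 46.2
```

```text
t 4.3 pos [0.4549 0.1978 0.0315] yaw y 46.23851986245038 tilt [ 2.e-04  2.e-04 -1.e+00] j [-0.74  0.41  0.29  2.07 -0.18  0.69  0.48] w 0.0436121653829568
toolshift [6.06700432e-05 2.11606614e-04 4.83338484e-08] turn 0.0006722984271745621
```

Emit:
carry_out:
  steps:
    - [[0, 0, 0], 0, 20]
    - [[0, 0, -0.01], 0, 20]
    - [[0, 0, -0.02], 0, 20]
    - [[0, 0, -0.025], 0, 20]
    - [[0, 0, -0.025], 0, 20]
  grip_force: 20

```text
t: 4.72
position: [0.4541, 0.1971, 0.1124]
tool_rot: [-0.0, 0.373, 0.928, -0.001]
wrist_force: [0.5, 0.1, -1.3]
gripper_width: 0.0434
finger_force: 20.0
```

Emit:
carry_out:
  steps:
    - [[0, 0, -0.01], -0.11, 20]
    - [[0, 0, 0], -0.11, 20]
    - [[0, 0, 0], -0.11, 20]
    - [[0, 0, 0], -0.11, 20]
    - [[0, 0, 0], -0.11, 20]

```text
t: 5.13
position: [0.4546, 0.1975, 0.122]
tool_rot: [0.0, 0.104, 0.995, -0.0]
wrist_force: [0.3, -0.3, -2.3]
gripper_width: 0.0437
finger_force: 20.0
```

Emit:
carry_out:
  steps:
    - [[0, 0, 0], -0.11, 20]
    - [[0, 0, 0], -0.11, 20]
    - [[0, 0, 0], -0.11, 20]
    - [[0, 0, 0], -0.11, 20]
    - [[0, 0, 0], -0.107, 20]

```text
t: 5.55
position: [0.4546, 0.1973, 0.1219]
tool_rot: [-0.0, -0.168, 0.986, -0.0]
wrist_force: [-0.0, 0.5, -1.7]
gripper_width: 0.0435
finger_force: 20.0
```

Emit:
carry_out:
  steps:
    - [[0, 0, 0], 0, 20]
    - [[0, 0, 0], 0, 20]
    - [[0, 0, 0], 0, 20]
    - [[0, 0, 0], 0, 20]
    - [[0, 0, 0], 0, 20]

```text
t: 5.97
position: [0.4547, 0.1977, 0.1215]
tool_rot: [-0.0, -0.165, 0.986, -0.0]
wrist_force: [0.3, -0.3, -1.6]
gripper_width: 0.0432
finger_force: 20.0
```

```bash
python3 st.py .5935 -.164 109.1
```

```text
t 5.9667 pos [0.4547 0.1977 0.1215] yaw y 109.00553868488926 tilt [-1.e-04 -1.e-04 -1.e+00] j [-0.62  0.26  0.14  1.99 -0.05  0.89  1.44] w 0.0432439508882808
toolshift [-1.34020212e-02 -3.87179218e-01  2.80132325e-05] turn -0.0016486609644459453
```

Emit:
carry_out:
  steps:
    - [[-0.0009, -0.02, 0], 0, 20]
    - [[-0.0009, -0.027, 0], 0, 20]
    - [[-0.0009, -0.027, 0], 0, 20]
    - [[-0.0009, -0.027, 0], 0, 20]
    - [[-0.0009, -0.027, 0], 0, 20]

```text
t: 6.38
position: [0.5012, 0.0772, 0.1215]
tool_rot: [0.0, -0.166, 0.986, -0.0]
wrist_force: [1.1, 0.0, -2.3]
gripper_width: 0.0432
finger_force: 20.0
```

Emit:
carry_out:
  steps:
    - [[-0.0009, -0.027, 0], 0, 20]
    - [[-0.0009, -0.027, 0], 0, 20]
    - [[-0.0009, -0.027, 0], 0, 20]
    - [[-0.0009, -0.027, 0], 0, 20]
    - [[-0.0009, -0.027, 0], 0, 20]

```text
t: 6.8
position: [0.5496, -0.0491, 0.1215]
tool_rot: [-0.0, -0.165, 0.986, 0.0]
wrist_force: [0.6, 1.1, -1.0]
gripper_width: 0.0436
finger_force: 20.0
```

Emit:
carry_out:
  steps:
    - [[-0.0009, -0.027, 0], 0, 20]
    - [[-0.0009, -0.027, 0], 0, 20]
    - [[-0.0009, -0.027, 0], 0, 20]
    - [[-0.0009, -0.027, 0], 0, 20]
    - [[-0.0009, -0.016, 0], 0, 20]

```text
t: 7.22
position: [0.5945, -0.1669, 0.1214]
tool_rot: [-0.0, -0.164, 0.986, -0.001]
wrist_force: [-0.1, -0.1, -1.5]
gripper_width: 0.0437
finger_force: 20.0
```

Emit:
carry_out:
  steps:
    - [[0, 0, 0.01], 0, 20]
    - [[0, 0, 0.015], 0, 20]
    - [[0, 0, 0.015], 0, 20]
    - [[0, 0, 0.01], 0, 20]
    - [[0, 0, 0], 0, 20]

```text
t: 7.63
position: [0.5923, -0.1618, 0.0687]
tool_rot: [-0.002, -0.166, 0.986, 0.001]
wrist_force: [-0.1, 0.0, -0.9]
gripper_width: 0.0435
finger_force: 20.0
```

Emit:
carry_out:
  steps:
    - [[0, 0, 0], 0, 20]
    - [[0, 0, 0], 0, 20]
    - [[0, 0, 0], 0, 20]
    - [[0, 0, 0], 0, 20]
    - [[0, 0, 0], 0, 20]

```text
t: 8.05
position: [0.5946, -0.1636, 0.0721]
tool_rot: [0.001, -0.166, 0.986, -0.0]
wrist_force: [0.3, 0.1, -1.8]
gripper_width: 0.0431
finger_force: 20.0
```

```bash
python3 st.py .5935 -.164 109.1
python3 - <<'E'
from h import *
im=camera('side'); cv2.imwrite('pics/side2.png',cv2.resize(im[240:450,260:540],(800,600),interpolation=cv2.INTER_CUBIC)[:,:,::-1])
t=camera('top'); cv2.imwrite('pics/top2.png',t[:,:,::-1])
E
```

```text
t 8.05 pos [ 0.5946 -0.1636  0.0721] yaw y 109.09386490677096 tilt [ 1.1e-03 -1.0e-04 -1.0e+00] j [-0.    0.52  0.27  1.75 -0.17  0.9   2.24] w 0.043145973567689504
toolshift [ 1.12561495e-03 -3.65077173e-05 -1.12841707e-06] turn -0.00010707757676345086
```

View pics/side2.png

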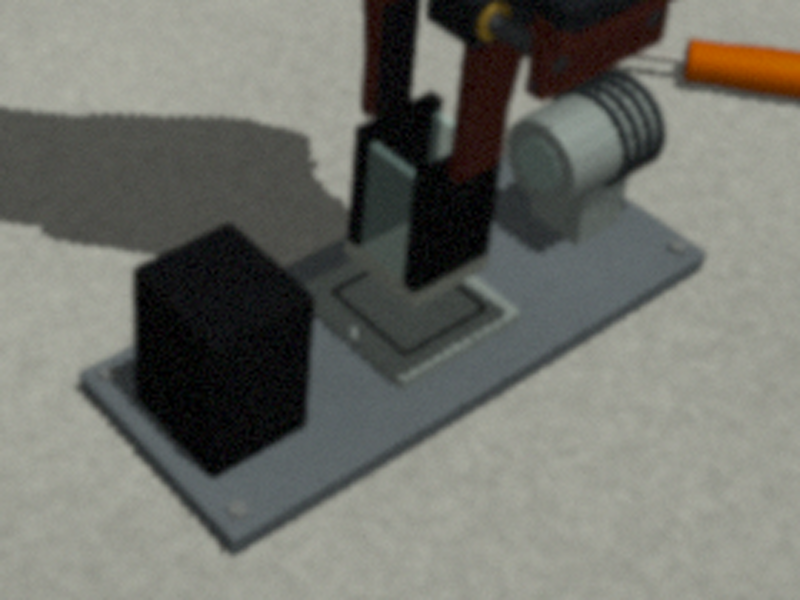

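The side view shows the cell upright above the stage with its windows facing lamp and sensor, but the finger sits near the lamp end of the cheek. The underside corners are at about crop (410,290), (490,245) and (350,242). I'll measure how far off-centre the cell is.

Run:
```python
from h import *
s=800/280
f=lambda q:np.array(q,float)/s+[260,240]
u=np.radians(19.1); ax=np.array([[np.cos(u),np.sin(u)],[-np.sin(u),np.cos(u)]])
top=lambda q,z:p2w('side',f(q),z)[:,:2]
# underside corners & upper corners
B=top([[410,290],[490,248],[350,245]],.0406); T=top([[413,163],[497,170],[360,128],[437,95]],.1106)
print('B',B.round(4),np.linalg.norm(B[1]-B[0]),np.linalg.norm(B[2]-B[0]),'ctr',(B[1]+B[2])/2)
print('T',T.round(4),'ctr from diag',(T[0]+T[3])/2)
print(((B[0]-B[1])@ax.T).round(4),((B[0]-B[2])@ax.T).round(4))
# stage inner outline and outer corners, side view
S=top([[333,290],[407,355],[487,310]],.018);print('stage outline',S.round(4),(S[0]+S[2])/2)
O=top([[402,382],[518,310]],.018);print('outer',O.round(4))
# predicted pixels, crop coords, for a cell centred at TCP and stage centre estimates
c=np.array([.5946,-.1636])
P=[[*(c+ax.T@[a,b]),z] for z in(.0406,.1106) for a,b in((-.022,-.022),(.022,-.022),(-.022,.022),(.022,.022))]
print('pred cell',((w2p('side',P)-[260,240])*s).round())
P=[[*(np.array([.5935,-.164])+ax.T@[a,b]),.018] for a,b in((-.035,-.035),(.035,-.035),(-.035,.035),(.035,.035))]
print('pred stage',((w2p('side',P)-[260,240])*s).round())
P=[[*(c+ax.T@[a,-.022]),.0721] for a in(-.01,.01)]
print('pred fingertip',((w2p('side',P)-[260,240])*s).round())
```

```text
B [[ 0.5865 -0.1819]
 [ 0.6312 -0.1675]
 [ 0.5725 -0.1476]] 0.046901454505622366 0.03708639073023518 ctr [ 0.60184633 -0.15753165]
T [[ 0.5821 -0.1809]
 [ 0.6127 -0.1949]
 [ 0.5702 -0.1532]
 [ 0.6105 -0.1413]] ctr from diag [ 0.59627884 -0.161112  ]
[-0.0469  0.001 ] [ 0.002 -0.037]
stage outline [[ 0.5648 -0.1502]
 [ 0.5806 -0.1971]
 [ 0.6255 -0.1821]] [ 0.59513075 -0.16612591]
outer [[ 0.5724 -0.211 ]
 [ 0.6386 -0.1862]]
pred cell [[407. 308.]
 [482. 266.]
 [340. 251.]
 [413. 213.]
 [421. 180.]
 [500. 140.]
 [349. 125.]
 [427.  88.]]
pred stage [[399. 378.]
 [516. 309.]
 [294. 286.]
 [409. 225.]]
pred fingertip [[435. 241.]
 [469. 222.]]
```

View pics/top2.png

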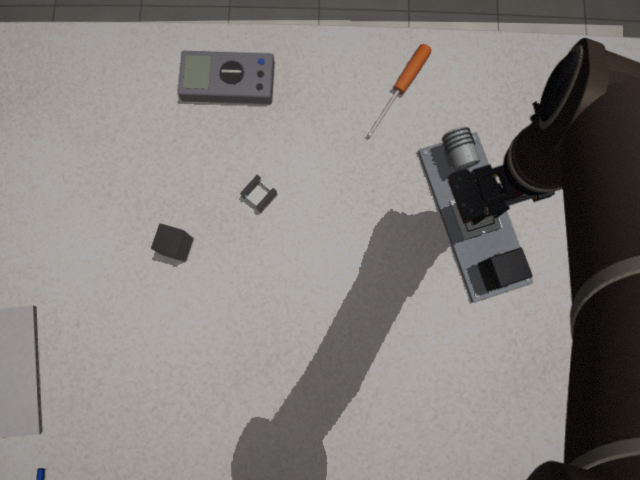

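The top view shows the block and short cell unmoved, with the arm hiding the cell. In the side view everything on the arm appears about 6 px higher than predicted, so I'll check the fingertip projection from side1 and the stage.

Run:
```python
from h import *
def tips(c,z,yaw,h):
    u=np.radians(yaw); d=np.array([np.cos(u),np.sin(u)]);e=np.array([-d[1],d[0]])
    return w2p('side',[[*(np.array(c)+sg*h*d+t*e),z] for sg in(-1,1) for t in(-.01,.01)]).round(1)
print('open tips side1 inner',tips([.4552,.1979],.127,46.3,.044),'outer',tips([.4552,.1979],.127,46.3,.0575))
im=cv2.imread('pics/side1.png')
a=cv2.convertScaleAbs(im[60:240,190:310],alpha=2.0,beta=20)
s2=cv2.imread('pics/side2.png')
b=cv2.convertScaleAbs(s2[0:400,300:560],alpha=2.5,beta=25)
a=cv2.resize(a,(400,600),interpolation=cv2.INTER_CUBIC); b=cv2.resize(b,(390,600))
cv2.imwrite('pics/z2.png',np.hstack([a,b]))
```

```text
open tips side1 inner [[228.  174. ]
 [217.6 171.4]
 [258.3 152.7]
 [248.3 150.5]] outer [[223.  177.5]
 [212.5 174.9]
 [262.6 149.7]
 [252.6 147.6]]
```

View pics/z2.png

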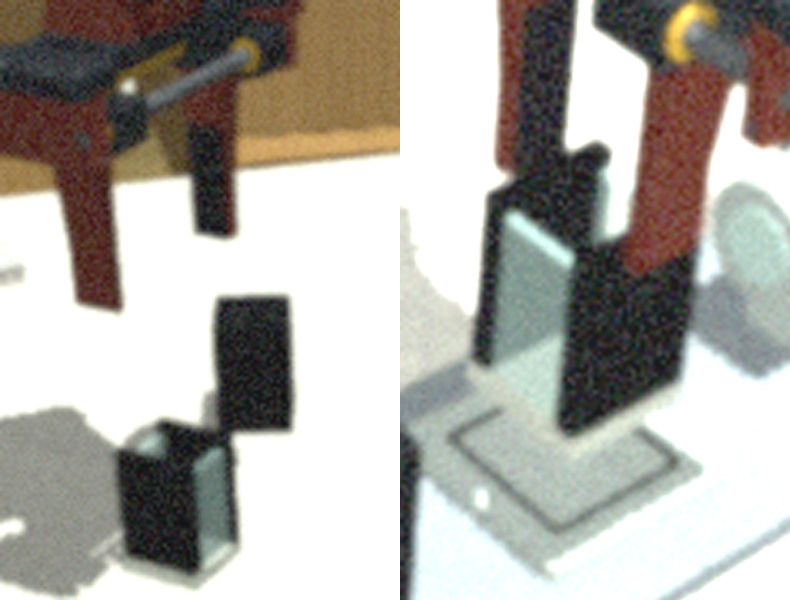

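Allowing for the light floor strip below the black cheeks, the cell is within about 3 mm of prediction and centred on the TCP. The visible fingers end higher than the TCP because the dark or clear pads don't show. The underside is about 22 mm above the stage, so I'll lower gently and watch the force.

Emit:
carry_out:
  steps:
    - [[0, 0, 0.004], 0, 20]
    - [[0, 0, 0.004], 0, 20]
    - [[0, 0, 0.004], 0, 20]
    - [[0, 0, 0.003], 0, 20]
    - [[0, 0, 0.002], 0, 20]

```text
t: 8.57
position: [0.5937, -0.1635, 0.0536]
tool_rot: [-0.0, -0.166, 0.986, 0.0]
wrist_force: [0.3, 0.9, -1.9]
gripper_width: 0.0432
finger_force: 20.0
```

Emit:
carry_out:
  steps:
    - [[0, 0, 0], 0, 20]
    - [[0, 0, 0], 0, 20]
    - [[0, 0, 0], 0, 20]
    - [[0, 0, 0], 0, 20]
    - [[0, 0, 0], 0, 20]

```text
t: 8.98
position: [0.5943, -0.1636, 0.0546]
tool_rot: [0.0, -0.166, 0.986, -0.0]
wrist_force: [0.8, 0.3, -1.5]
gripper_width: 0.0434
finger_force: 20.0
```

Emit:
carry_out:
  steps:
    - [[0, 0, 0.001], 0, 20]
    - [[0, 0, 0.001], 0, 20]
    - [[0, 0, 0.001], 0, 20]
    - [[0, 0, 0.0005], 0, 20]
    - [[0, 0, 0], 0, 20]

```text
t: 9.4
position: [0.594, -0.1635, 0.0507]
tool_rot: [-0.0, -0.166, 0.986, 0.0]
wrist_force: [-0.8, -0.5, -1.3]
gripper_width: 0.0432
finger_force: 20.0
```

```bash
python3 st.py .5935 -.164 109.1
```

```text
t 9.4 pos [ 0.594  -0.1635  0.0507] yaw y 109.09130151136912 tilt [-3.e-04  1.e-04 -1.e+00] j [ 0.    0.55  0.26  1.76 -0.18  0.86  2.25] w 0.04318333911939781
toolshift [ 6.27009945e-04 -2.65061928e-04  1.29817356e-07] turn -0.00015181726655597274
```

Contact is expected at 0.0495.

Emit:
carry_out:
  steps:
    - [[0, 0, 0.0005], 0, 20]
    - [[0, 0, 0.0005], 0, 20]
    - [[0, 0, 0.0005], 0, 20]
    - [[0, 0, 0], 0, 20]
    - [[0, 0, 0], 0, 20]

```text
t: 9.82
position: [0.5942, -0.1636, 0.0496]
tool_rot: [0.0, -0.166, 0.986, 0.0]
wrist_force: [-0.3, -0.2, -0.3]
gripper_width: 0.0435
finger_force: 20.0
```

Emit:
carry_out:
  steps:
    - [[0, 0, 0.0005], 0, 20]
    - [[0, 0, 0.0005], 0, 20]
    - [[0, 0, 0], 0, 20]
    - [[0, 0, 0], 0, 20]
    - [[0, 0, 0], 0, 20]

```text
t: 10.23
position: [0.5944, -0.1636, 0.0495]
tool_rot: [0.0, -0.166, 0.986, 0.0]
wrist_force: [-3.3, 0.3, 7.6]
gripper_width: 0.0434
finger_force: 20.0
```

```bash
python3 st.py .5935 -.164 109.1
python3 - <<'E'
from h import *
im=camera('side'); cv2.imwrite('pics/side3.png',cv2.convertScaleAbs(cv2.resize(im[270:420,310:510],(800,600),interpolation=cv2.INTER_CUBIC)[:,:,::-1],alpha=2,beta=20))
E
```

```text
t 10.2333 pos [ 0.5944 -0.1636  0.0495] yaw y 109.08877684746639 tilt [ 7.e-04  3.e-04 -1.e+00] j [ 0.    0.55  0.26  1.76 -0.18  0.85  2.25] w 0.04340245641084045
toolshift [ 9.55979823e-04 -1.36503663e-04 -7.40288432e-07] turn -0.00019588096416491314
```

View pics/side3.png

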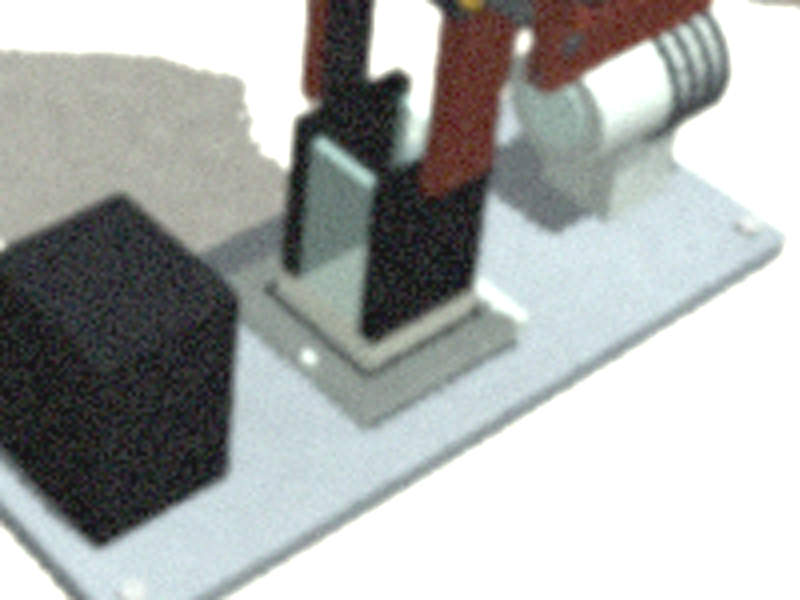

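The side view shows the cell resting on the stage, inside the dark outline with its near corner at (368,360). It is within about 4 mm of centre and squared to it, and the wrist force confirms contact. Releasing.

Emit:
carry_out:
  steps:
    - [[0, 0, 0], 0, 52]
    - [[0, 0, 0], 0, 54]
    - [[0, 0, 0], 0, 58]
    - [[0, 0, 0], 0, 65]
    - [[0, 0, 0], 0, 75]
  grip_force: 5

```text
t: 10.7
position: [0.5941, -0.1636, 0.0483]
tool_rot: [-0.0, -0.166, 0.986, -0.0]
wrist_force: [-0.2, -0.4, -0.1]
gripper_width: 0.0602
finger_force: 0.0
```

Emit:
carry_out:
  steps:
    - [[0, 0, 0], 0, 90]
    - [[0, 0, 0], 0, 100]
    - [[0, 0, 0], 0, 100]
    - [[0, 0, 0], 0, 100]
    - [[0, 0, 0], 0, 100]

```text
t: 11.12
position: [0.5941, -0.1636, 0.0484]
tool_rot: [-0.0, -0.166, 0.986, 0.0]
wrist_force: [0.2, 0.7, 0.5]
gripper_width: 0.0873
finger_force: 0.0
```

Emit:
carry_out:
  steps:
    - [[0, 0, -0.005], 0, 100]
    - [[0, 0, -0.01], 0, 100]
    - [[0, 0, -0.015], 0, 100]
    - [[0, 0, -0.02], 0, 100]
    - [[0, 0, -0.025], 0, 100]

```text
t: 11.53
position: [0.5934, -0.1634, 0.1241]
tool_rot: [-0.001, -0.166, 0.986, 0.0]
wrist_force: [0.6, 0.1, 0.2]
gripper_width: 0.0878
finger_force: 0.0
```

Emit:
carry_out:
  steps:
    - [[0, 0, -0.03], 0, 100]
    - [[0, 0.03, -0.025], 0, 100]
    - [[0, 0.03, 0], 0, 100]
    - [[0, 0.03, 0], 0, 100]
    - [[0, 0.03, 0], 0, 100]

```text
t: 11.95
position: [0.5548, -0.0493, 0.1802]
tool_rot: [0.001, -0.165, 0.986, -0.0]
wrist_force: [0.5, 0.6, -0.0]
gripper_width: 0.0878
finger_force: 0.0
```

Emit:
carry_out:
  steps:
    - [[0, 0.03, 0], 0, 100]
    - [[0, 0.03, 0], 0, 100]
    - [[0, 0.03, 0], 0, 100]
    - [[0, 0.03, 0], 0, 100]
    - [[0, 0.03, 0], 0, 100]

```text
t: 12.37
position: [0.5054, 0.0928, 0.1797]
tool_rot: [0.001, -0.166, 0.986, 0.0]
wrist_force: [-0.2, -0.3, -0.3]
gripper_width: 0.0879
finger_force: 0.0
```

```bash
python3 st.py
python3 - <<'E'
from fit import *
im=camera('top')
print(recognise('top','cell')[:1],recognise('top','block')[:1],recognise('top','short_cell')[:1])
for t in(60,75): 
    r=fitcell(im,.594,-.164,np.radians(19.1),z0=.018,thr=t);print(r,np.degrees(r[0][2]))
cv2.imwrite('pics/top4.png',cv2.resize(im[110:320,380:580],(571,600),interpolation=cv2.INTER_CUBIC)[:,:,::-1])
E
```

```text
t 12.3667 pos [0.5054 0.0928 0.1797] yaw y 109.07291436476321 tilt [ 1.4e-03  4.0e-04 -1.0e+00] j [-0.43  0.23  0.19  1.88 -0.05  1.04  1.68] w 0.08785027041235105
[{'uv': [480.8, 206.2], 'score': 0.65}] [{'uv': [170.8, 239.5], 'score': 0.7}] [{'uv': [252.8, 198.7], 'score': 0.79}]
(array([ 0.58903468, -0.16019344,  0.23629887]), np.float64(0.7828497442127571)) 13.538927824429043
(array([ 0.5921019 , -0.16232524,  0.31802382]), np.float64(0.34010154537143056)) 18.221422473933078
```

View pics/top4.png

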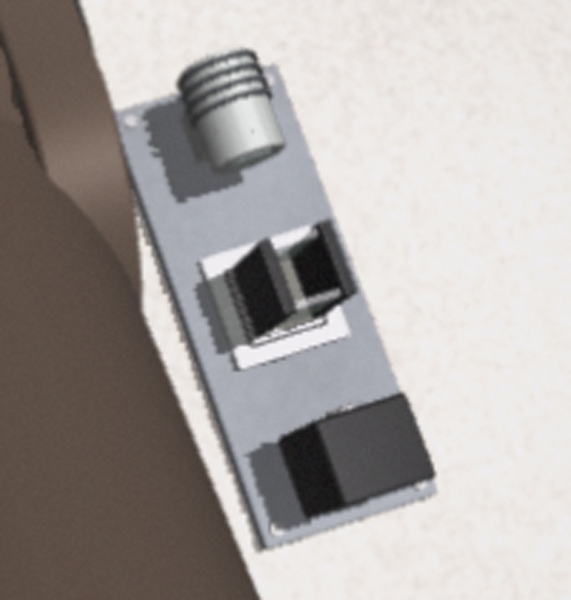

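The cell stands upright on the stage with its windows along the light path. The fit puts it about 2 mm and 1 degree off. Handing in.

```bash
python3 -c "
from bench import *
print(job_done())"
```

```text
the job is handed in; nothing more can be done
None
```

The tall cell was set down upright on the stage and released, about 2 mm off centre (side view: nearer 4 mm) and 1° off the light path; the block and short cell were left alone, and the job is handed in (no verdict returned).

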